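# Cover the loaded dish and draw the camera boom out to its 150 mark

## Robot

A 7-joint arm with a two-finger parallel gripper is mounted at the origin on the work surface. World frame = base frame: x ahead of the robot, y to its left, z up, the work surface at z = 0. Lengths are in m, angles in rad, forces in N, time in s.
With the tool pointing down it reaches from about 0.35 to 0.9 m from the base axis. Payload 8.1 kg.
Tool frame: the origin (TCP) lies on the centre line of the jaws, within the pads' length; the fingertips stand 14 mm ahead of it and the grasp point (between the pads) lies 5 mm behind it; z points along the fingers, y is the line along which they close (so a half turn about z gives the same grasp; the last joint's range is limited). The gripper opens to 92 mm and grips with 3 to 60 N. Pads are 19 mm wide; open, the fingers measure 130 mm over their backs; the gripper's body (75 mm by 190 mm) begins 47 mm behind the grasp point.
Start: joints at [-1.243, 0.434, 0.025, 1.573, -0.012, 1.134, -0.075], TCP at [0.261, 0.568, 0.217] pointing down, gripper open.
Joint ranges: [-2.62, 2.62], [-0.44, 2.09], [-1.27, 1.32], [0.08, 2.57], [-1.32, 4.46], [0.12, 2], [-2.74, 2.74]. Speed limits (rad/s): [2.22, 2.22, 3.01, 3.01, 3.14, 3.14, 3.14].

## Interface

Orientations are given as a 3x3 rotation matrix whose columns are the frame's x, y, z axes.
In Python, from rig import * gives the robot as it stands. The module is installed in compiled form; this text tells all that it offers.
- The arm moves only by the tool send_rows, never from a script. Its argument "motion" is one flat list of numbers, 5 for each row, row after row: the shift along the tool's x, y, z in units of 0.02 m (1.0 is 0.02 m), then the turn about the tool's z in units of 4 degrees (1.0 is 4 degrees), then the closure, from 0 (fully open) to 1 (shut). A call has 1 to 20 rows; each row shifts and turns the commanded pose from where the row before left it, along the tool's axes as they then stand; what a row does not reach is not made up. A row lasts 1/12 s, in which the tool goes at most 41.7 mm and 7.16 degrees, less where a joint would pass 70% of its speed; a pose out of reach is approached as far as the arm can. A call with a number of a shift or a turn outside -1 to 1 is refused whole. A call with a gripper value outside its range is refused whole. The fingers move at their own pace and stop on an object; the grip force is fixed at half the most. Time passes only in rows, so rows that do not move let the fingers close. It gives the time, the measured TCP pose, the force, the opening and the grip force at its end, in the units of the state.
- get_state(): the state, without advancing time (a new reading comes with each control period).
- get_image(name): name is "scene" or "top" or "wrist"; returns (picture, depth): 384x512x3 uint8, red, green, blue; 384x512 float32, m along the optical axis (not along the pixel's ray), 0 where there is no reading.
- camera_model(name): a dict with "camera_matrix" (3x3 intrinsics, pixels), "D" ([k1, k2, p1, p2, k3] as OpenCV has them; the pictures are not rectified), "R" (3x3) and "t" (3): a world point X has camera coordinates R X + t. Camera axes: x right, y down, z forward; pixel columns grow to the right and rows downward; lengths in m; the calibration is good to about 2 mm. A picture is of the moment at which its call begins: read the wrist's pose just before it. camera_model takes no time and is no camera call; for the wrist camera it gives the pose at the moment of the call.
- close_job(): hands the job in; it is judged then, once.
The state is a dict: "clock": time; "qpos": joint angles; "qvel": joint speeds; "tau": joint torques, N m; "position": TCP position; "tcp_rot": TCP orientation; "contact_force": force on the tool from outside, world axes, zero at the start; "moment": the same for the moment, N m; "finger_gap": opening from 0.0 (shut) to 1.0 (fully open); "grasp_force": force on a finger pad.
Only numpy, scipy, OpenCV 4.12 (cv2) and the standard library are available. Lean on these libraries where they do the work, as an engineer would, in place of code of your own. Each camera call takes 0.05 s, during which the arm holds its last target. There are 200 camera calls.

## Task

Put the lid that fits on the loaded petri dish on the camera stand, fully down, and let go of it. Then squeeze the release button in the grip of the telescoping boom fully in, draw the boom out until its 150 mm mark (the third long line) is level with the mouth of the sleeve, so that the camera is over the dish, and finish still holding it steady there with the button squeezed in, so that I can tighten the clamp screw. Leave the dish and the other things on the bench where they are.

Things in the scene. Friction and masses are not known exactly. Their poses are not given: they have to be found in the camera images.
- stand: Fixed camera stand: cream base plate 180 (x) x 460 (y) x 15 mm. Origin: centre of its underside; z up. A 25 mm post, 300 mm high, at x +45, y -170 mm carries the boom's dark 30 mm square sleeve, which runs along the stand's y at x = 0, axis 190 mm above the bench, from y -330 to its mouth at y -80. The boom comes out towards +y. A thin black disc at x 0, y +170 mm is the stage for the dish.
- boom (a joint): how far the boom is drawn out, m: 0 = fully in, to 0.200; the scale reading at the sleeve's mouth and length of bar seen there. Bright 20 mm square bar: short lines every 10 mm, long lines right round it every 50. Button out, a toothed lock (stops every 5 mm, 1 mm play) holds it fast. Button in, it slides with under 1 N friction (1.5 kg moving) and a return spring (1 to 1.4 N) draws it back in.
- grip (a point): centre of the boom's black grip, a block 50 mm long (stand's y), 34 mm wide (stand's x), 44 mm high, nothing under it down to the base plate; it moves with the boom, axes as the stand's. Its back face (-y) is the end of the bar; the camera bracket leaves its front (+y). The ribbed side (-x) is fixed; the release button is in the middle of the other side (+x).
- release (a joint): how far the release button is pressed into the grip, m: 0 = out (locked), 0.005 = fully in. A grey pad 28 x 28 mm, standing 8 mm proud of the grip's +x side (3 mm when in): grip and button measure 42 mm across, 37 mm squeezed. Its spring takes 10 N to begin to move, 14 N fully in: pinch grip and button together with 20 to 40 N. Let go, it comes out and locks again.
- mouth (a point): centre of the sleeve's mouth, the index for the scale. The mouth collar is 36 mm square, with a small clamp screw on its top, up to 224 mm above the bench.
- lens (a point): middle of the underside of the camera's ring light. The camera hangs upright from the boom 75 mm ahead (+y) of the grip's centre: 60 mm across at most, from 112 to 216 mm above the bench.
- dish: clear petri dish with small metal parts lying in it, loose on the stand's stage (its underside 15 mm above the bench): 53 mm across outside, 14 mm high, 2 mm wall. Origin: centre of its underside.
- lid: the dish's clear lid, right way up on the bench: 62 mm across outside, 58 mm inside, 9 mm high, 2 mm thick (7 mm deep inside), flat top, about 25 g. Origin: centre of its lower rim plane. Fully down, its top lies on the dish's rim and its origin is 7 mm above the dish's.
- small_lid: a smaller clear lid that does not belong to this dish: 40 mm across, 8 mm high, on the bench. Origin: centre of its lower rim plane. The two lids may lie in either place.
- tape: roll of green tape lying flat, 48 mm across, 18 mm high; origin under its centre
- tweezers: steel tweezers lying flat, 130 mm long along their x; origin near the middle
- scissors: small steel scissors lying flat, 130 mm long along their x; origin near the middle
- marker: black marker pen lying flat, 130 mm long along its x, 13 mm thick; origin under the middle
- dropper: white dropper bottle, standing, 26 mm across, 55 mm high; origin under its centre
- pot: clear sample pot with white cap, standing, 38 mm across, 35 mm high; origin under its centre
- pot2: smaller sample pot with white cap, standing, 32 mm across, 30 mm high; origin under its centre
There are look-alikes about, which are no part of the job. What is shaped like the lid but blue or pink is not meant.

How it is judged:
On the way, in this order (a step that is already met when the one before it is completed fails the run):
1. the lid is fully down on the dish and let go (horizontal distance between lid and dish below 0.004 m and z of lid in the frame of dish between 0.005 and 0.009 m and angle between lid's own z axis and vertical below 0.08 rad and contact force between the fingers and lid below 0.1 N), for 0.3 s.
2. the release button is squeezed in, with the boom still parked (value of joint release above 0.0035 m and value of joint boom below 0.06 m), for 0.1 s.
At the end, for the whole second after the job is handed in: The boom stands still at its 150 mm mark within 3 mm, with the release button held at least 3.5 mm in by the fingers; the lid lies level and fully down on the dish (within 4 mm of centred, its rim 5 to 9 mm above the dish's underside), and the dish is still under the camera (within 20 mm) (value of joint boom between 0.147 and 0.153 m and velocity of joint boom between -0.005 and 0.005 m/s and value of joint release above 0.0035 m and contact force between the fingers and release above 4 N and horizontal distance between lid and dish below 0.004 m and z of lid in the frame of dish between 0.005 and 0.009 m and angle between lid's own z axis and vertical below 0.08 rad and horizontal distance between lens and dish below 0.02 m and linear speed of lid below 0.02 m/s); the arm keeps its last pose, push and grip.
It fails at once if the dish is knocked from its place (distance of dish from where it was at the start of the episode above 0.015 m).
It fails at once if another thing is disturbed (distance of any of small_lid, tape, tweezers, scissors, marker, dropper, pot, pot2 from where it was at the start of the episode above 0.02 m).
It also fails if it takes over 48 s, if anything falls off the work surface, if the arm or the gripper's body presses on something with over 40 N, if the wrist force passes 120 N, or if a joint passes its speed limit or range.

## Working session

There is one attempt and no reset: what is moved stays moved. The work goes in short steps, Python scripts to look and compute and a tool call to move; the robot and the scene stay as the last step left them, time stands still between calls to the robot, and variables do not carry over. Pictures are saved under pics/ and viewed, at most 10 in all, crops included, and the job is handed in when it is done.

Besides the shell and the picture viewer there is one more tool, called after "Emit:" as name(argument=value, ...) on one line, values as JSON. send_rows: Moves the arm, as the interface text tells. Its arguments: {"type":"object","properties":{"motion":{"type":"array","items":{"type":"number"}}},"required":["motion"]}

```bash
mkdir -p pics; cat > h.py <<'E'
from rig import *
import numpy as np, cv2
def ray(name,uv,z,cm=None):
    c=cm or camera_model(name)
    p=cv2.undistortPoints(np.array(uv,float).reshape(-1,1,2),np.array(c["camera_matrix"]),np.array(c["D"])).reshape(-1,2)
    R=np.array(c["R"]);t=np.array(c["t"])
    o=-R.T@t; d=np.c_[p,np.ones(len(p))]@R
    return o+d*((z-o[2])/d[:,2])[:,None]
def proj(name,X):
    c=camera_model(name)
    return cv2.projectPoints(np.array(X,float).reshape(-1,1,3),cv2.Rodrigues(np.array(c["R"]))[0],np.array(c["t"]),np.array(c["camera_matrix"]),np.array(c["D"]))[0].reshape(-1,2)
E
python3 - <<'E'
from h import *
s=get_state();print(s)
for n in("scene","top"):
    im,d=get_image(n);np.savez(f"{n}0.npz",im=im,d=d)
    cv2.imwrite(f"pics/{n}0.png",cv2.resize(im[:,:,::-1],(800,600),interpolation=cv2.INTER_CUBIC))
    c=camera_model(n);print(n,-np.array(c["R"]).T@c["t"],np.array(c["R"]).round(3).tolist(),c["camera_matrix"])
E
```

```text
{'clock': 0.0, 'qpos': array([-1.24262548,  0.43519192,  0.0249824 ,  1.57414252, -0.01157932,
        1.13397794, -0.07511331]), 'qvel': array([ 0.00096003, -0.00160575, -0.00115169, -0.00070382, -0.00104792,
        0.00138919,  0.00134284]), 'tau': array([-6.58333556e-04, -6.67824841e+01,  9.84962024e-01, -3.14456928e+01,
       -6.05185842e-02,  4.27580858e-02,  1.34254760e-04]), 'position': array([0.26082145, 0.56737811, 0.21604683]), 'tcp_rot': array([[-9.08609357e-01,  4.17646719e-01, -5.04283642e-04],
       [ 4.17646991e-01,  9.08608147e-01, -1.49222248e-03],
       [-1.65025598e-04, -1.56645986e-03, -9.99998759e-01]]), 'contact_force': array([-0.00768808, -0.44111399,  0.13052569]), 'moment': array([-0.03140271, -0.0106446 ,  0.00700996]), 'grasp_force': 0.0, 'finger_gap': 1.0026939954525234}
scene [1.13911809 0.85590849 0.76161159] [[-0.769, 0.639, -0.025], [0.36, 0.4, -0.843], [-0.528, -0.657, -0.538]] [[455.16112387   0.         254.24369332]
 [  0.         455.16112387 193.26364933]
 [  0.           0.           1.        ]]
top [0.42546502 0.05292196 1.29181663] [[-0.023, -1.0, 0.002], [-0.996, 0.023, -0.081], [0.081, -0.003, -0.997]] [[376.3280779    0.         252.45310113]
 [  0.         376.3280779  188.96738092]
 [  0.           0.           1.        ]]
```

View pics/scene0.png

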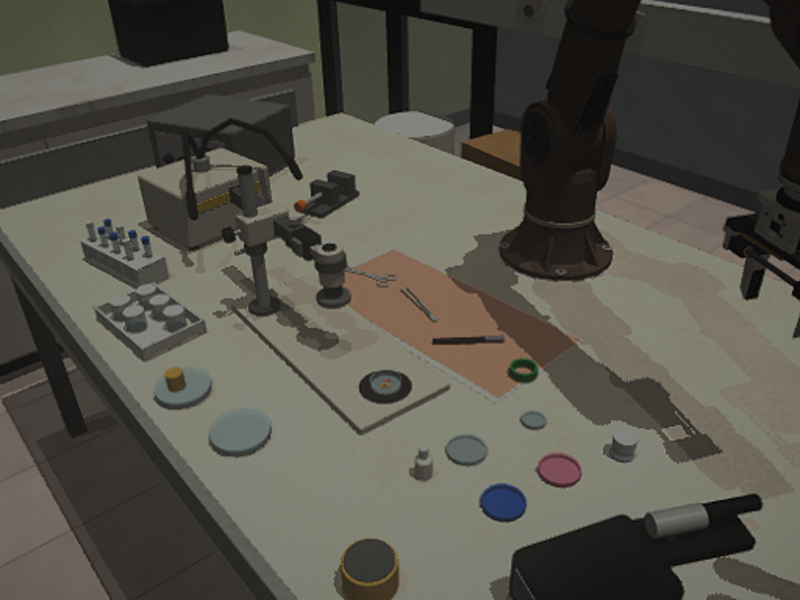

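View pics/top0.png

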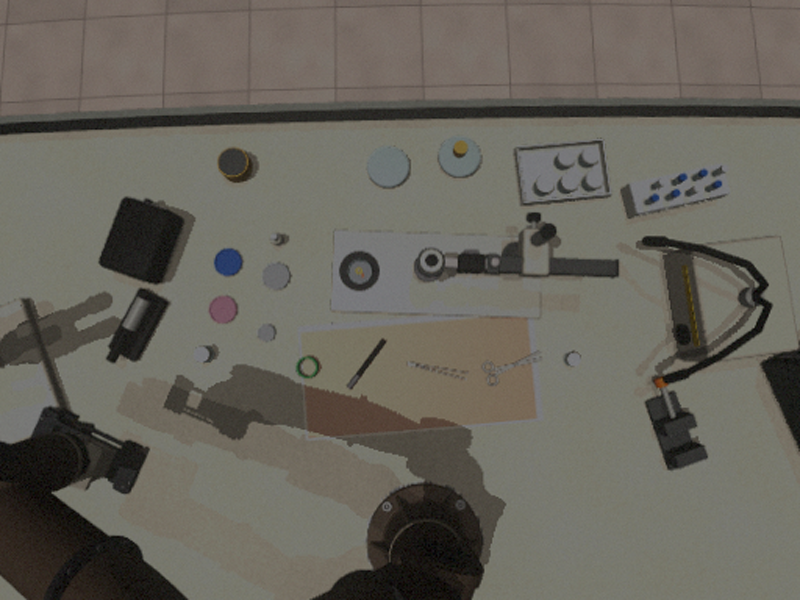

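The scene picture shows the dish at (385,384), the large clear lid at (467,449) and the small one at (533,420). In the top view they are at (360,271), (277,276) and (267,332). The boom runs along +y, with the grip near (470,263) and the camera at (432,263).

```bash
python3 - <<'E'
from h import *
k=512/800
f=lambda n,u,z:print(n,u,ray(n,np.array([u])*k,z)[0].round(4))
for nm,t,s,z in[("lid",(277,276),(467,449),.009),("small",(267,332),(533,420),.008),("dish",(360,271),(385,384),.02),("dropper",(278,239),(423,470),.03)]:
    print(nm);f("top",t,z);f("scene",s,z)
print("plate corners")
for u in[(331,230),(541,236),(330,312),(540,318)]:f("top",u,.015)
for u in[(361,432),(448,383)]:f("scene",u,.015)
print("boom");
for u in[(432,263),(457,263),(484,263),(620,268),(522,262)]:f("top",u,.21)
# contours of lids/stage in crops
im=np.load("top0.npz")["im"];g=cv2.cvtColor(im,cv2.COLOR_RGB2GRAY)
crop=im[140:225,150:345,::-1];cv2.imwrite("pics/c1.png",cv2.convertScaleAbs(cv2.resize(crop,(780,340),interpolation=cv2.INTER_CUBIC),alpha=1.8))
E
```

```text
lid
top (277, 276) [0.578  0.3059 0.009 ]
scene (467, 449) [0.5821 0.3181 0.009 ]
small
top (267, 332) [0.4554 0.329  0.008 ]
scene (533, 420) [0.46   0.3398 0.008 ]
dish
top (360, 271) [0.5833 0.1223 0.02  ]
scene (385, 384) [0.5859 0.1297 0.02  ]
dropper
top (278, 239) [0.6565 0.2992 0.03  ]
scene (423, 470) [0.6726 0.3222 0.03  ]
plate corners
top (331, 230) [0.6764 0.1848 0.015 ]
top (541, 236) [ 0.6529 -0.2782  0.015 ]
top (330, 312) [0.4957 0.1895 0.015 ]
top (540, 318) [ 0.4719 -0.2679  0.015 ]
scene (361, 432) [0.6819 0.1902 0.015 ]
scene (448, 383) [0.5025 0.1919 0.015 ]
boom
top (432, 263) [ 0.5716 -0.0219  0.21  ]
top (457, 263) [ 0.5706 -0.0683  0.21  ]
top (484, 263) [ 0.5695 -0.1186  0.21  ]
top (620, 268) [ 0.5547 -0.3748  0.21  ]
top (522, 262) [ 0.5698 -0.1897  0.21  ]
```

View pics/c1.png

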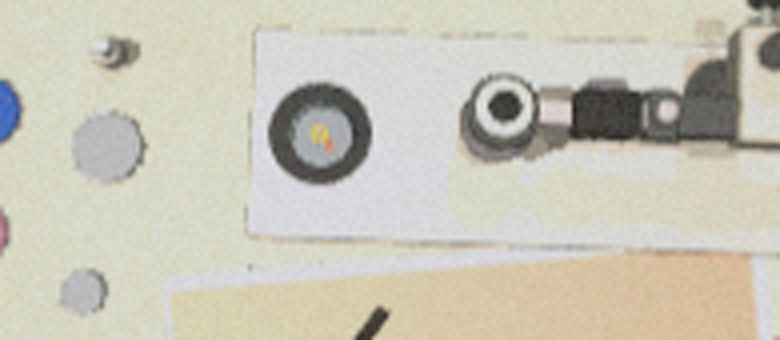

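Emit:
send_rows(motion=[-0.99,-0.26,0,0,0,-0.99,-0.26,0,0,0,-0.99,-0.26,0,0,0,-0.99,-0.26,0,0,0,-0.99,-0.26,0,0,0,-0.99,-0.26,0,0,0,-0.99,-0.26,0,0,0,-0.99,-0.26,0,0,0,-0.99,-0.26,0,0,0,-0.99,-0.26,0,0,0,-0.99,-0.26,0,0,0,-0.99,-0.26,0,0,0,-0.99,-0.26,0,0,0,-0.99,-0.26,0,0,0,-0.99,-0.26,0,0,0,-0.99,-0.26,0,0,0,-0.99,-0.26,0,0,0,-0.99,-0.26,0,0,0,-0.99,-0.26,0,0,0,0,0,0,0,0])

```text
clock: 1.77
position: [0.565, 0.3162, 0.2163]
tcp_rot: [[-0.906, 0.423, 0.001], [0.423, 0.906, -0.003], [-0.003, -0.002, -1.0]]
contact_force: [0.1, -1.3, 0.4]
finger_gap: 1.001
grasp_force: 0.0
```

```bash
python3 - <<'E'
from h import *
s=get_state();print(s["clock"],s["position"],s["tcp_rot"].round(3).tolist(),s["qpos"].round(2))
c=camera_model("wrist");im,d=get_image("wrist");np.savez("w1.npz",im=im,d=d,R=c["R"],t=c["t"])
print(-np.array(c["R"]).T@c["t"],np.array(c["R"]).round(3).tolist())
print(proj("wrist",[[.578,.306,.009],[.584,.122,.02],[.455,.33,.008]]))
cv2.imwrite("pics/w1.png",cv2.convertScaleAbs(cv2.resize(im[:,:,::-1],(800,600)),alpha=1.8))
E
```

```text
1.7667 [0.5650411  0.31623028 0.21632484] [[-0.906, 0.423, 0.001], [0.423, 0.906, -0.003], [-0.003, -0.002, -1.0]] [-0.68  0.47  0.13  1.52 -0.06  1.15  0.59]
[0.49585277 0.34912163 0.38425   ] [[0.422, 0.907, -0.002], [0.869, -0.404, 0.287], [0.26, -0.123, -0.958]]
[[248.3593658  181.87603125]
 [122.64537752 245.55102793]
 [221.93959147  79.06204456]]
```

View pics/w1.png

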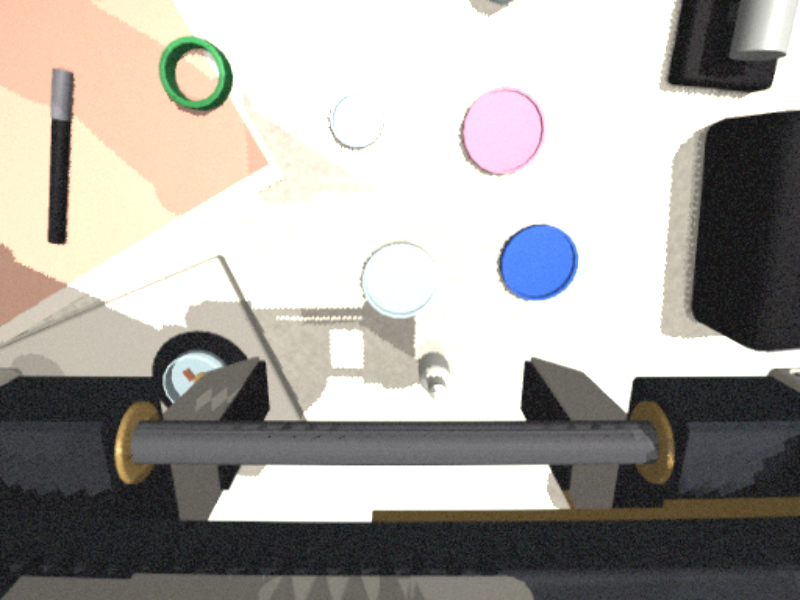

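The wrist view shows the lid at (399,279), the small lid at (357,121) and the dish at (195,380) on its black stage. I'll fit the lid and the stage disc by colour.

```bash
cat >> h.py <<'E'
def blob(m,uv,r):
    w=np.zeros(m.shape,np.uint8);cv2.circle(w,tuple(int(v) for v in uv),r,1,-1)
    m=cv2.morphologyEx((m&(w>0)).astype(np.uint8),cv2.MORPH_CLOSE,np.ones((5,5)))
    m=cv2.morphologyEx(m,cv2.MORPH_OPEN,np.ones((3,3)))
    cs=cv2.findContours(m,cv2.RETR_EXTERNAL,cv2.CHAIN_APPROX_NONE)[0]
    return max(cs,key=cv2.contourArea)
E
cat > m.py <<'E'
from h import *
f=np.load("w1.npz");im=f["im"];d=f["d"];c=dict(camera_model("wrist"),R=f["R"],t=f["t"])
im=cv2.GaussianBlur(im,(3,3),0).astype(int)
br=im[:,:,2]-im[:,:,0]
for n,uv in(("lid",(255,179)),("bench",(290,215)),("small",(228,78)),("dish",(125,240)),("stage",(102,235)),("plate",(150,200))):print(n,im[uv[1],uv[0]],d[uv[1],uv[0]].round(3))
for n,m,uv,r,z in(("lid",br>-3,(255,179),32,.009),("lidbot",br>-3,(255,179),32,.0),("small",br>-3,(228,78),25,.008),("dish",br>3,(125,243),28,.029)):
    q=blob(m,uv,r);e=cv2.fitEllipse(q);print(n,e,cv2.contourArea(q))
    P=ray("wrist",q.reshape(-1,2),z,c);(cx,cy),rad=cv2.minEnclosingCircle(P[:,:2].astype(np.float32)*1000)
    print("  ray",ray("wrist",[e[0]],z,c)[0].round(4),"encl",cx,cy,rad)
E
python3 m.py
```

```text
lid [141 153 153] 0.386
bench [165 158 145] 0.41
small [146 151 155] 0.352
dish [104  95  77] 0.402
stage [20 20 21] 0.401
plate [114 110 103] 0.389
lid ((255.51785278320312, 179.22650146484375), (47.536399841308594, 48.33320236206055), 73.50801086425781) 1802.0
  ray [0.5807 0.3132 0.009 ] encl 581.5062255859375 313.37060546875 31.343687057495117
lidbot ((255.51785278320312, 179.22650146484375), (47.536399841308594, 48.33320236206055), 73.50801086425781) 1802.0
  ray [0.5828 0.3124 0.    ] encl 583.560546875 312.5133361816406 32.0954704284668
small ((227.58673095703125, 76.22393035888672), (33.01974105834961, 35.1990852355957), 170.84339904785156) 910.5
  ray [0.4571 0.3351 0.008 ] encl 457.2117004394531 334.8973083496094 19.577817916870117
dish ((119.55484771728516, 237.3023681640625), (23.509361267089844, 44.55876541137695), 57.0316276550293) 643.5
  ray [0.5721 0.1277 0.029 ] encl 575.6898803710938 127.99483489990234 31.42591094970703
```

Emit:
send_rows(motion=[-0.4,0.1,0.5,0,0,-0.4,0.1,1,0,0,0,0,1,0,0,0,0,1,0,0,0,0,1,0,0,0,0,1,0,0,0,0,1,0,0,0,0,1,0,0,0,0,0.8,0,0,0,0,0,0,0,0,0,0,0,0])

```text
clock: 2.73
position: [0.5765, 0.3184, 0.0496]
tcp_rot: [[-0.909, 0.417, -0.002], [0.417, 0.909, -0.001], [0.002, -0.002, -1.0]]
contact_force: [0.5, -0.4, 0.3]
finger_gap: 1.0
grasp_force: 0.0
```

```bash
python3 - <<'E'
from h import *
s=get_state();print(s["clock"],s["position"],s["tcp_rot"].round(4).tolist(),s["qvel"].round(3))
c=camera_model("wrist");im,d=get_image("wrist");np.savez("w2.npz",im=im,d=d,R=c["R"],t=c["t"])
cv2.imwrite("pics/w2.png",cv2.convertScaleAbs(cv2.resize(im[:,:,::-1],(800,600)),alpha=1.6))
print(proj("wrist",[[.581,.313,.009]])*800/512)
E
```

```text
2.7333 [0.57651001 0.31839658 0.04960744] [[-0.9091, 0.4165, -0.0024], [0.4165, 0.9091, -0.0009], [0.0018, -0.0018, -1.0]] [ 0.003 -0.033  0.009 -0.03   0.003  0.009 -0.   ]
[[385.75448324 344.36030218]]
```

View pics/w2.png

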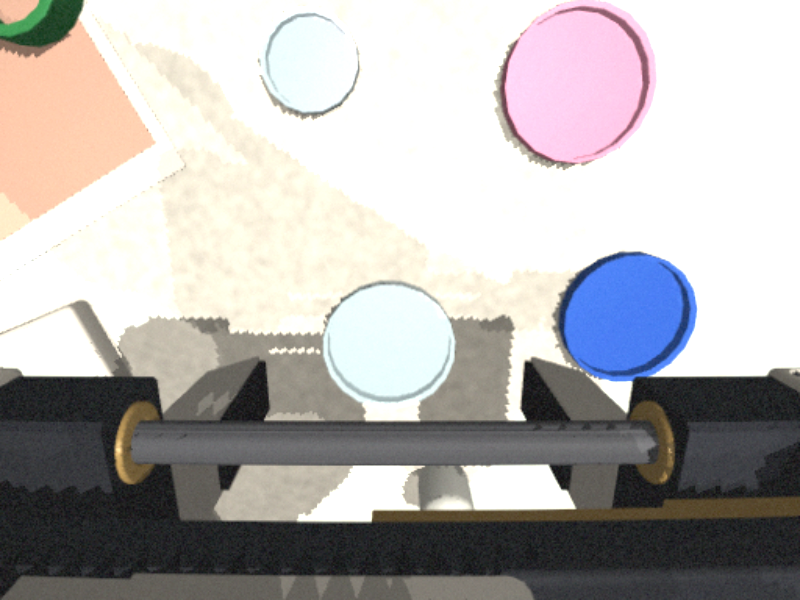

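The lid at (389,342) is within 1.5 mm of the estimate, centred between the jaws.

Emit:
send_rows(motion=[-0.25,-0.08,0.5,0,0,0,0,0.6,0,0,0,0,0.5,0,0,0,0,0,0,0,0,0,0,0,0,0,0,0,0,0])

```text
clock: 3.28
position: [0.5816, 0.3145, 0.0188]
tcp_rot: [[-0.909, 0.418, -0.0], [0.418, 0.909, 0.0], [0.0, 0.0, -1.0]]
contact_force: [-0.6, 0.5, 0.7]
finger_gap: 1.002
grasp_force: 0.0
```

Emit:
send_rows(motion=[0.05,0,0.11,0,0,0,0,0,0,0.5,0,0,0,0,1,0,0,0,0,1,0,0,0,0,1,0,0,0,0,1,0,0,0,0,1,0,0,0,0,1])

```text
clock: 3.95
position: [0.5808, 0.3148, 0.0167]
tcp_rot: [[-0.909, 0.418, 0.0], [0.418, 0.909, 0.0], [-0.0, 0.0, -1.0]]
contact_force: [0.2, -0.4, 0.1]
finger_gap: 0.544
grasp_force: 0.0
```

Emit:
send_rows(motion=[0,0,0,0,1,0,0,0,0,1,0,0,0,0,1,0,0,0,0,1,0,0,0,0,1])

```text
clock: 4.37
position: [0.5807, 0.3148, 0.0166]
tcp_rot: [[-0.909, 0.418, 0.0], [0.418, 0.909, 0.0], [0.0, 0.0, -1.0]]
contact_force: [-0.3, 0.6, -0.3]
finger_gap: 0.179
grasp_force: 0.0
```

```bash
python3 - <<'E'
from h import *
im,d=get_image("wrist");c=camera_model("wrist");np.savez("w3.npz",im=im,d=d,R=c["R"],t=c["t"])
s=get_state();print(s["position"],s["finger_gap"],s["grasp_force"])
cv2.imwrite("pics/w3.png",cv2.convertScaleAbs(cv2.resize(im[:,:,::-1],(800,600)),alpha=1.6))
E
```

```text
[0.58077235 0.31480608 0.01663778] 0.13363505269095624 0.0
```

View pics/w3.png

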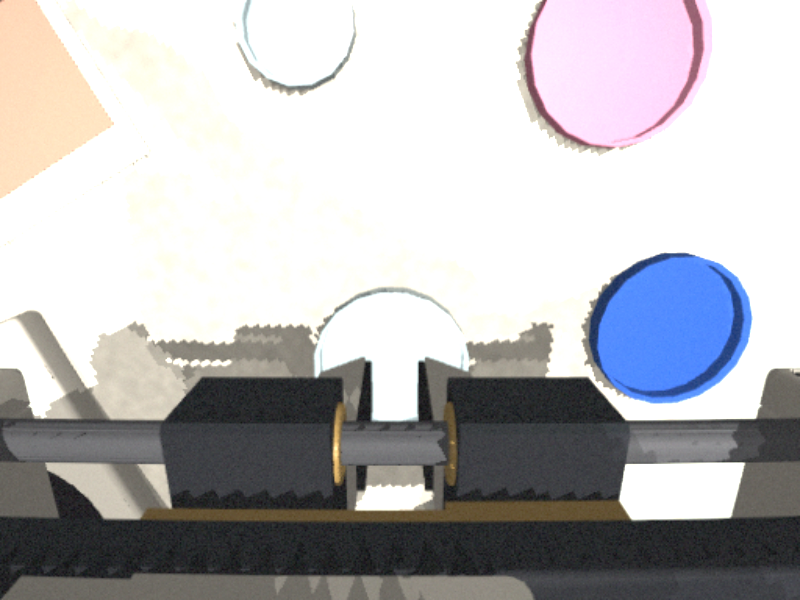

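The lid at (392,~355) is undisturbed, and the jaws closed in front of or above it. I'll check where the TCP and fingertips project against the lid.

```bash
python3 - <<'E'
from h import *
s=get_state();p=s["position"];R=s["tcp_rot"];k=800/512
for n,X in(("tip",p+R[:,2]*.014),("tcp",p),("lidtop",[.581,.3145,.009]),("lid0",[.581,.3145,0])):print(n,(proj("wrist",[X])*k).round(0))
a=np.linspace(0,6.28,9)[:-1]
print((proj("wrist",np.c_[.581+.031*np.cos(a),.3145+.031*np.sin(a),0*a+.009])*k).round(0).tolist())
d=np.load("w3.npz")["d"];f=np.load("w3.npz")["im"]
c=camera_model("wrist")
for u,v in((392,340),(350,420),(395,400),(430,375),(430,470),(365,375),(365,470),(300,330),(395,500),(280,300)):
    x,y=int(u/k),int(v/k);z=d[y,x]
    q=cv2.undistortPoints(np.array([[[x,y]]],float),c["camera_matrix"],c["D"])[0,0]
    print(u,v,z.round(3),(np.array(c["R"]).T@(np.array([q[0]*z,q[1]*z,z])-c["t"])).round(4))
E
```

```text
tip [[394. 356.]]
tcp [[394. 371.]]
lidtop [[393. 364.]]
lid0 [[393. 355.]]
[[424.0, 427.0], [465.0, 388.0], [466.0, 333.0], [422.0, 292.0], [359.0, 295.0], [318.0, 338.0], [323.0, 393.0], [367.0, 428.0]]
392 340 0.186 [0.5709 0.3181 0.0101]
350 420 0.129 [0.5666 0.3086 0.0702]
395 400 0.195 [0.5956 0.3081 0.0092]
430 375 0.155 [0.5762 0.3297 0.0429]
430 470 0.13 [0.5878 0.3224 0.0731]
365 375 0.159 [0.5689 0.3096 0.0391]
365 470 0.13 [0.5804 0.3063 0.0731]
300 330 0.196 [ 5.553e-01  2.846e-01 -1.000e-04]
395 500 0.219 [6.461e-01 2.849e-01 2.000e-04]
280 300 0.191 [0.5405 0.2836 0.0015]
```

```bash
python3 - <<'E'
from h import *
s=get_state();c=camera_model("wrist");K=c["camera_matrix"]
g={}
for n in("w1","w2","w3"):
    f=np.load(n+".npz");d=f["d"];Rc,tc=f["R"],f["t"]
    v,u=np.mgrid[200:330,80:432];z=d[v,u].ravel()
    q=cv2.undistortPoints(np.c_[u.ravel(),v.ravel()].astype(float).reshape(-1,1,2),K,c["D"]).reshape(-1,2)
    C=np.c_[q*z[:,None],z]
    # camera->tool (from current state)
    T=(( C-np.array(c["t"]))@np.array(c["R"])-s["position"])@s["tcp_rot"]
    m=(z>0)&(z<.19 if n!="w3" else z<.178)
    T=T[m]; uv=np.c_[u.ravel(),v.ravel()][m]
    o=np.argsort(-T[:,2])[:400:40]
    print(n);print(np.c_[uv[o]*800/512,T[o]*1000].round(1))
E
```

```text
w1
[[ 5.328e+02  3.562e+02  9.400e+00  4.990e+01 -8.300e+00]
 [ 5.234e+02  3.797e+02  1.600e+00  4.640e+01 -1.130e+01]
 [ 2.641e+02  3.609e+02  9.100e+00 -4.540e+01 -1.200e+01]
 [ 2.516e+02  3.578e+02  1.060e+01 -4.950e+01 -1.280e+01]
 [ 5.297e+02  3.641e+02  8.700e+00  4.740e+01 -1.370e+01]
 [ 2.656e+02  4.078e+02 -8.000e+00 -4.560e+01 -1.440e+01]
 [ 2.516e+02  3.609e+02  1.040e+01 -4.890e+01 -1.500e+01]
 [ 2.406e+02  3.625e+02  1.010e+01 -5.250e+01 -1.570e+01]
 [ 2.625e+02  3.906e+02 -3.000e-01 -4.560e+01 -1.620e+01]
 [ 5.328e+02  3.672e+02  8.900e+00  4.760e+01 -1.680e+01]]
w2
[[ 2.656e+02  3.734e+02  3.000e+00 -4.610e+01 -9.100e+00]
 [ 5.234e+02  3.828e+02  3.000e-01  4.650e+01 -1.120e+01]
 [ 5.250e+02  3.641e+02  8.000e+00  4.630e+01 -1.200e+01]
 [ 2.641e+02  3.766e+02  3.500e+00 -4.570e+01 -1.280e+01]
 [ 2.656e+02  3.922e+02 -2.200e+00 -4.540e+01 -1.350e+01]
 [ 2.641e+02  3.938e+02 -2.400e+00 -4.570e+01 -1.440e+01]
 [ 5.234e+02  4.062e+02 -7.000e+00  4.620e+01 -1.490e+01]
 [ 5.391e+02  3.625e+02  1.020e+01  5.000e+01 -1.580e+01]
 [ 2.438e+02  3.625e+02  1.040e+01 -5.120e+01 -1.640e+01]
 [ 5.453e+02  3.641e+02  1.010e+01  5.180e+01 -1.690e+01]]
w3
[[371.9 395.3  -5.2  -7.8  -9.9]
 [429.7 359.4   9.8  12.7 -12. ]
 [364.1 359.4  10.6 -10.2 -14. ]
 [368.8 365.6   8.9  -8.5 -15.4]
 [364.1 367.2   8.9 -10.  -16.8]
 [367.2 370.3   8.4  -8.9 -18.1]
 [370.3 381.2   4.7  -7.8 -18.9]
 [370.3 392.2   0.9  -7.9 -19.6]
 [340.6 368.8  10.  -17.6 -20.5]
 [368.8 371.9   9.2  -8.2 -21.1]]
```

The depth data put the actual fingertips about 10 mm behind the reported TCP, not 14 mm ahead, so they closed above the lid without touching it. I'll open and go lower by feel.

Emit:
send_rows(motion=[0,0,-0.2,0,0,0,0,0,0,0,0,0,0,0,0,0,0,0,0,0,0,0,0,0,0,0,0,0,0,0,0,0,0,0,0,0,0,0,0,0,0,0,0,0,0,0,0,0,0,0,0,0,0,0,0])

```text
clock: 5.33
position: [0.5807, 0.3148, 0.0207]
tcp_rot: [[-0.909, 0.418, 0.0], [0.418, 0.909, 0.0], [0.0, 0.0, -1.0]]
contact_force: [0.0, -0.3, -0.0]
finger_gap: 0.882
grasp_force: 0.0
```

Emit:
send_rows(motion=[0,0,0.5,0,0,0,0,0.4,0,0,0,0,0.15,0,0,0,0,0,0,0,0,0,0,0,0])

```text
clock: 5.75
position: [0.5804, 0.3146, -0.001]
tcp_rot: [[-0.909, 0.418, -0.001], [0.418, 0.909, -0.001], [0.001, -0.001, -1.0]]
contact_force: [-0.6, -0.1, -0.4]
finger_gap: 1.001
grasp_force: 0.0
```

Emit:
send_rows(motion=[0,0,0.1,0,0,0,0,0.1,0,0,0,0,0,0,0])

```text
clock: 6.0
position: [0.5807, 0.3148, -0.0046]
tcp_rot: [[-0.909, 0.418, -0.0], [0.418, 0.909, -0.0], [0.0, -0.0, -1.0]]
contact_force: [-0.1, 0.3, -0.1]
finger_gap: 0.997
grasp_force: 0.0
```

Emit:
send_rows(motion=[0,0,0.1,0,0,0,0,0,0,0,0,0,0,0,0])

```text
clock: 6.25
position: [0.5807, 0.3148, -0.0064]
tcp_rot: [[-0.909, 0.418, -0.0], [0.418, 0.909, -0.0], [-0.0, -0.0, -1.0]]
contact_force: [0.8, -0.0, 0.1]
finger_gap: 1.0
grasp_force: 0.0
```

Emit:
send_rows(motion=[0,0,0.02,0,1,0,0,0,0,1,0,0,0,0,1,0,0,0,0,1,0,0,0,0,1,0,0,0,0,1,0,0,0,0,1])

```text
clock: 6.83
position: [0.5807, 0.3149, -0.0067]
tcp_rot: [[-0.909, 0.418, 0.0], [0.418, 0.909, 0.0], [-0.0, 0.0, -1.0]]
contact_force: [0.1, -0.2, 0.2]
finger_gap: 0.666
grasp_force: 30.0
```

Gripped: the gap is 61 mm, the lid's diameter. I'll lift it and turn it towards the stand's axes.

Emit:
send_rows(motion=[0,0,-0.5,0,1,0,0,-0.5,0,1,0,0,-0.5,1,1,0,0,-0.5,1,1,0,0,-0.5,1,1,0,0,-0.5,1,1,0,0,-0.5,1,1,0,0,-0.5,1,1,0,0,-0.5,1,1,0,0,-0.5,1,1,0,0,0,1,1,0,0,0,1,1,0,0,0,1,1,0,0,0,1,1,0,0,0,1,1,0,0,0,1,1,0,0,0,1,1,0,0,0,1,1,0,0,0,1,1,0,0,0,0,1])

```text
clock: 8.5
position: [0.5809, 0.3154, 0.0944]
tcp_rot: [[0.05, 0.999, 0.001], [0.999, -0.05, 0.001], [0.001, 0.001, -1.0]]
contact_force: [0.0, 0.6, -1.1]
finger_gap: 0.663
grasp_force: 30.0
```

Emit:
send_rows(motion=[-0.6,0,0,0,1,-1,0.1,0,0,1,-1,0.1,0,0,1,-1,0.1,0,0,1,-1,0.1,0,0,1,-0.9,0.1,0,0,1,0,0,0,0,1,0,0,0,0,1])

```text
clock: 9.17
position: [0.5859, 0.2024, 0.0939]
tcp_rot: [[0.048, 0.999, 0.001], [0.999, -0.048, 0.0], [0.0, 0.001, -1.0]]
contact_force: [-0.5, 0.3, -0.6]
finger_gap: 0.66
grasp_force: 30.0
```

```bash
python3 - <<'E'
from h import *
s=get_state();print(s["clock"],s["position"],s["tcp_rot"].round(4).tolist(),s["qvel"].round(3))
c=camera_model("wrist");im,d=get_image("wrist");np.savez("w4.npz",im=im,d=d,R=c["R"],t=c["t"],p=s["position"],T=s["tcp_rot"])
cv2.imwrite("pics/w4.png",cv2.convertScaleAbs(cv2.resize(im[:,:,::-1],(800,600)),alpha=1.6))
print(proj("wrist",[[.584,.122,.029],s["position"]+s["tcp_rot"][:,2]*(-.0157)])*800/512)
E
```

```text
9.1667 [0.58589179 0.20236728 0.09394226] [[0.048, 0.9988, 0.0006], [0.9988, -0.048, 0.0001], [0.0001, 0.0006, -1.0]] [-0.031  0.012 -0.029 -0.022 -0.011  0.001 -0.016]
[[396.18114503 458.54906159]
 [392.27394427 395.91670825]]
```

View pics/w4.png

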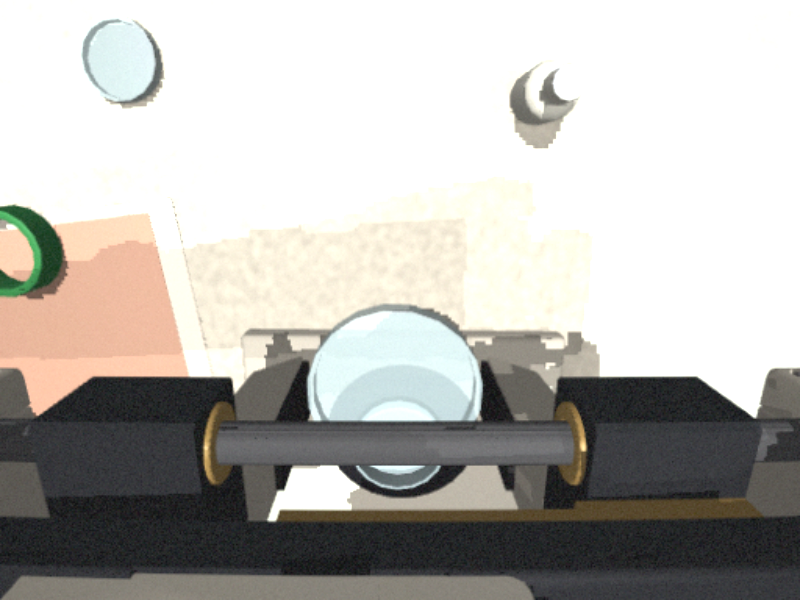

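The held lid is at (395,385), centred between the fingers. The dish on its black stage shows below it, with its lower edge at (399,488). I'll locate the dish by its offset from the lid in the unobstructed first images.

```bash
python3 - <<'E'
from h import *
L=np.array([.5810,.3147])
def circ(n,q,z,c=None):
    e=cv2.fitEllipse(q);P=ray(n,q.reshape(-1,2),z,c)[:,:2]
    # algebraic circle fit
    A=np.c_[2*P,np.ones(len(P))];s=np.linalg.lstsq(A,(P**2).sum(1),rcond=None)[0]
    return s[:2],np.sqrt(s[2]+s[:2]@s[:2]),e
k=512/800
for n,lu,du in(("top",(277,276),(360,271)),("scene",(467,449),(385,384))):
    im=np.load(n+"0.npz")["im"];im=cv2.GaussianBlur(im,(3,3),0).astype(int);g=im.sum(2)/3
    br=im[:,:,2]-im[:,:,0]
    lu=np.array(lu)*k;du=np.array(du)*k
    bg=np.median(br[int(lu[1])-20:int(lu[1])+20,int(lu[0])-20:int(lu[0])+20]);iv=br[int(lu[1]),int(lu[0])]
    print(n,"bg",bg,iv)
    q=blob(br>-9,lu,18);s,r,e=circ(n,q,.0085);print(" lid",s.round(4),r.round(4),e[0],"bias",(L-s).round(4))
    q2=blob(g<55,du,20);s2,r2,e2=circ(n,q2,.016);print(" stage",s2.round(4),r2.round(4),"corr",(s2+L-s).round(4))
    gm=br[int(du[1])-6:int(du[1])+7,int(du[0])-8:int(du[0])+9]
    q3=blob(g>48,du,10);s3,r3,e3=circ(n,q3,.027);print(" dish",s3.round(4),r3.round(4),"corr",(s3+L-s).round(4))
# w4: stage and dish lower edges
f=np.load("w4.npz");im=cv2.GaussianBlur(f["im"],(3,3),0).astype(int);c=dict(camera_model("wrist"),R=f["R"],t=f["t"])
g=im.sum(2)/3
for col in(235,245,255,265,275):
    print(col,g[300:325,col].astype(int).tolist())
f=np.load("w1.npz");im=cv2.GaussianBlur(f["im"],(3,3),0).astype(int);print("w1",(im.sum(2)/3)[205:262:3,95:175:4].astype(int))
E
```

```text
top bg -10.0 0
 lid [0.5711 0.3129] 0.0439 (175.78616333007812, 179.1781463623047) bias [0.0099 0.0018]
 stage [0.5856 0.1253] 0.0391 corr [0.5955 0.1271]
 dish [0.5827 0.1242] 0.0278 corr [0.5927 0.126 ]
scene bg -13.0 5
 lid [0.5819 0.3153] 0.0327 (298.1084899902344, 287.1151428222656) bias [-0.0009 -0.0006]
 stage [0.5865 0.1289] 0.0355 corr [0.5856 0.1283]
 dish [0.5868 0.1301] 0.0299 corr [0.5859 0.1294]
235 [57, 57, 60, 71, 92, 112, 104, 65, 31, 20, 19, 18, 25, 49, 85, 108, 113, 113, 113, 112, 112, 112, 112, 112, 111]
245 [143, 117, 83, 64, 61, 61, 62, 62, 65, 83, 111, 104, 55, 24, 20, 25, 42, 75, 103, 113, 113, 113, 113, 113, 112]
255 [151, 138, 127, 105, 75, 65, 67, 66, 66, 66, 73, 94, 103, 69, 32, 22, 22, 34, 68, 101, 113, 113, 113, 113, 111]
265 [127, 100, 73, 64, 66, 67, 67, 67, 74, 97, 115, 92, 45, 23, 20, 20, 23, 45, 81, 107, 113, 113, 113, 112, 110]
275 [62, 64, 75, 96, 110, 98, 64, 34, 21, 19, 20, 20, 20, 23, 37, 68, 100, 113, 113, 112, 113, 114, 113, 113, 111]
w1 [[174 174 174 174 174 174 114 107 108 109 108 108 108 109 109 108  85  60
  111 111]
 [118 169 160 127 120
[... 809 characters left out ...]
  56  28
   16  99]
 [106  18  21  70 126 125  67  99 108  85  60  57  58  58  57  57  51  16
   16  95]
 [ 53  18  39  57 126 126  91  66  75  58  57  58  57  56  58  56  26  19
   19  87]
 [ 19  21  36  57 121 126 125 108  59  56  56  57  59  57  57  51  17  19
   14  77]
 [ 19  19  29  61  96 126 125  68  57  57  59  57  60  57  58  33  16  21
   18  65]
 [ 21  20  19  80  63 125  88  57  58  61  65  57  71  57  62  17  17  15
   16  59]
 [ 22  18  18  88  60  83  57  56  60  72  64  70  72  66  34  16  16  14
   14  44]
 [ 24  20  37  21  78  58  57  57  73  72  67  72  65  64  13  16  14  18
   17  34]
 [ 45  25  77  28  56  58  57  57  71  59  65  68  56  27  13  15  16  14
   14  28]]
```

```bash
python3 - <<'E'
from h import *
from scipy.optimize import least_squares
def load(n):
    f=np.load(n+".npz");g=cv2.GaussianBlur(f["im"],(3,3),0).astype(float).mean(2);return g,dict(camera_model("wrist"),R=f["R"],t=f["t"])
g4,c4=load("w4");g1,c1=load("w1")
def cross(v,th,up):
    for i in range(len(v)-1):
        if (v[i]<th<=v[i+1]) if up else (v[i]>=th>v[i+1]): return i+(th-v[i])/(v[i+1]-v[i])
S4=[];D4=[]
for u in range(232,282,3):
    v=g4[300:330,u];k=int(np.argmin(v[:18]));a=cross(v[k:],66,True);S4.append((u,300+k+a))
    j=[i for i in range(k) if v[i]>=62>v[i+1]]
    if j:i=j[-1];D4.append((u,300+i+(62-v[i])/(v[i+1]-v[i])))
S1=[];D1=[]
for u in range(107,148,3):
    v=g1[200:250,u];a=cross(v,62,False)
    if a is None:continue
    S1.append((u,200+a));b=cross(v[int(a)+2:],70,True)
    if b and 113<=u<=136:D1.append((u,200+int(a)+2+b))
P=lambda q,z,c:ray("wrist",q,z,c)[:,:2]
def fit(X,r=None):
    f=lambda p:np.hypot(*(X-p[:2]).T)-(r or p[2])
    o=least_squares(f,[.585,.127]+([] if r else [.038]),loss="soft_l1",f_scale=.001);return o.x.round(4),np.abs(o.fun).mean().round(5),np.sqrt(np.mean(f(o.x)**2)).round(5)
a,b=P(S4,.016,c4),P(S1,.016,c1)
print("stage both",fit(np.r_[a,b]),"w4",fit(a),"w1",fit(b))
for z4 in(.029,.015):
  for z1 in(.015,.029):
    a,b=P(D4,z4,c4),P(D1,z1,c1);print("dish",z4,z1,fit(np.r_[a,b],.0265),"w4",fit(a,.0265),"w1",fit(b,.0265))
E
```

```text
stage both (array([0.5877, 0.1278, 0.0439]), np.float64(8e-05), np.float64(0.0001)) w4 (array([0.5876, 0.1279, 0.0439]), np.float64(8e-05), np.float64(0.0001)) w1 (array([0.5881, 0.1277, 0.0443]), np.float64(7e-05), np.float64(9e-05))
dish 0.029 0.015 (array([0.5865, 0.1259]), np.float64(0.00065), np.float64(0.00075)) w4 (array([0.5852, 0.1261]), np.float64(0.0001), np.float64(0.00013)) w1 (array([0.5869, 0.1245]), np.float64(0.00011), np.float64(0.00015))
dish 0.029 0.029 (array([0.5842, 0.1265]), np.float64(0.00111), np.float64(0.00171)) w4 (array([0.5852, 0.1261]), np.float64(0.0001), np.float64(0.00013)) w1 (array([0.5845, 0.1327]), np.float64(8e-05), np.float64(0.00011))
dish 0.015 0.015 (array([0.5846, 0.1154]), np.float64(0.00121), np.float64(0.00212)) w4 (array([0.5849, 0.1151]), np.float64(0.00023), np.float64(0.00029)) w1 (array([0.5869, 0.1245]), np.float64(0.00011), np.float64(0.00015))
dish 0.015 0.029 (array([0.583 , 0.1159]), np.float64(0.0031), np.float64(0.0051)) w4 (array([0.5849, 0.1151]), np.float64(0.00023), np.float64(0.00029)) w1 (array([0.5845, 0.1327]), np.float64(8e-05), np.float64(0.00011))
```

```bash
python3 - <<'E'
from h import *
from scipy.optimize import least_squares
f=np.load("w4.npz");im=cv2.GaussianBlur(f["im"],(3,3),0).astype(float);c=dict(camera_model("wrist"),R=f["R"],t=f["t"])
br=im[:,:,2]-im[:,:,0];p=f["p"];T=f["T"]
Q=[]
for u in range(210,296,4):
    v=br[185:240,u];i=next((i for i in range(54) if v[i]<-3<=v[i+1] and (v[i+1:i+4]>-3).all()),None)
    if i is not None:Q.append((u,185+i+(-3-v[i])/(v[i+1]-v[i])))
print(np.array(Q).round(1).tolist())
for dz in(.0067,.0157):
    X=ray("wrist",Q,p[2]+dz,c)[:,:2]
    o=least_squares(lambda q:np.hypot(*(X-q).T)-.031,p[:2],loss="soft_l1",f_scale=.0005)
    e=np.r_[o.x-p[:2],0];print(dz,o.x,"tool offset",(T.T@e).round(4),np.abs(o.fun).mean())
E
```

```text
[[210.0, 212.5], [218.0, 206.2], [222.0, 203.6], [226.0, 200.9], [230.0, 198.9], [234.0, 197.8], [238.0, 196.7], [242.0, 195.6], [246.0, 194.7], [250.0, 194.9], [254.0, 194.9], [258.0, 195.4], [262.0, 195.3], [266.0, 196.2], [270.0, 197.7], [274.0, 198.4], [282.0, 202.2], [294.0, 212.2]]
0.0067 [0.58689103 0.20038296] tool offset [-0.0019  0.0011  0.    ] 0.00013446457501227683
0.0157 [0.58708194 0.20291088] tool offset [0.0006 0.0012 0.    ] 0.00013530163698402908
```

Emit:
send_rows(motion=[-0.7,0.03,0,0,1,-0.8,0.03,0,0,1,-0.8,0.03,0.3,0,1,-0.8,0.03,0.6,0,1,-0.62,0,0.6,0,1,0,0,0.6,0,1,0,0,0.4,0,1,0,0,0,0,1,0,0,0,0,1,0,0,0,0,1])

```text
clock: 10.05
position: [0.5848, 0.1312, 0.0436]
tcp_rot: [[0.045, 0.999, 0.001], [0.999, -0.045, 0.001], [0.001, 0.001, -1.0]]
contact_force: [0.2, 0.6, -1.2]
finger_gap: 0.664
grasp_force: 30.0
```

Emit:
send_rows(motion=[-0.16,0,0,0,1,0,0,0,0,1,0,0,0.3,0,1,0,0,0.4,0,1,0,0,0.3,0,1,0,0,0.2,0,1,0,0,0,0,1,0,0,0,0,1])

```text
clock: 10.72
position: [0.5841, 0.1267, 0.0187]
tcp_rot: [[0.047, 0.999, -0.001], [0.999, -0.047, -0.0], [-0.0, -0.001, -1.0]]
contact_force: [0.8, -1.0, -0.2]
finger_gap: 0.662
grasp_force: 30.0
```

Emit:
send_rows(motion=[0.03,0.02,0.08,0,1,0,0,0.07,0,1,0,0,0,0,1,0,0,0,0,1])

```text
clock: 11.05
position: [0.5848, 0.1275, 0.0163]
tcp_rot: [[0.047, 0.999, 0.0], [0.999, -0.047, 0.0], [0.0, 0.0, -1.0]]
contact_force: [0.0, -0.4, -1.4]
finger_gap: 0.665
grasp_force: 30.0
```

Emit:
send_rows(motion=[0,0,0.06,0,1,0,0,0,0,1,0,0,0,0,1])

```text
clock: 11.3
position: [0.585, 0.1275, 0.0152]
tcp_rot: [[0.047, 0.999, 0.001], [0.999, -0.047, 0.0], [0.0, 0.001, -1.0]]
contact_force: [0.6, 0.1, 1.9]
finger_gap: 0.661
grasp_force: 30.0
```

Light contact, so the lid is seated. I'll open and rise.

Emit:
send_rows(motion=[0,0,0,0,0.3,0,0,0,0,0,0,0,0,0,0,0,0,0,0,0,0,0,0,0,0,0,0,0,0,0,0,0,-0.2,0,0,0,0,-0.6,0,0,0,0,-1,0,0,0.5,0,-1,0,0,1,0,-1,0,0,1,0,-1,0,0,1,0,-1,0,0,1,0,0,0,0,0,0,0,0,0,0,0,0,0,0])

```text
clock: 12.63
position: [0.5889, 0.2189, 0.132]
tcp_rot: [[0.044, 0.999, 0.001], [0.999, -0.044, 0.001], [0.001, 0.001, -1.0]]
contact_force: [-0.7, -0.1, -0.7]
finger_gap: 0.999
grasp_force: 0.0
```

```bash
python3 - <<'E'
from h import *
s=get_state();print(s["clock"],s["position"])
c=camera_model("wrist");im,d=get_image("wrist");np.savez("w5.npz",im=im,d=d,R=c["R"],t=c["t"])
a,_=get_image("top");b,_=get_image("scene");np.savez("ts5.npz",a=a,b=b)
x=cv2.convertScaleAbs(cv2.resize(im[180:384,100:400,::-1],(600,408)),alpha=1.6)
y=cv2.convertScaleAbs(cv2.resize(b[130:300,120:320,::-1],(640,544)),alpha=1.6)
o=np.zeros((600,800,3),np.uint8);o[:300,:400]=cv2.resize(x,(400,300))
o[:,400:]=0;z=cv2.convertScaleAbs(cv2.resize(b[140:290,140:290,::-1],(400,400),interpolation=cv2.INTER_CUBIC),alpha=1.6);o[:400,400:]=z
t=cv2.convertScaleAbs(cv2.resize(a[130:205,200:300,::-1],(400,300),interpolation=cv2.INTER_CUBIC),alpha=1.6);o[300:,:400]=t
cv2.imwrite("pics/m5.png",o)
E
```

```text
12.6333 [0.58885624 0.21886676 0.13203832]
```

View pics/m5.png

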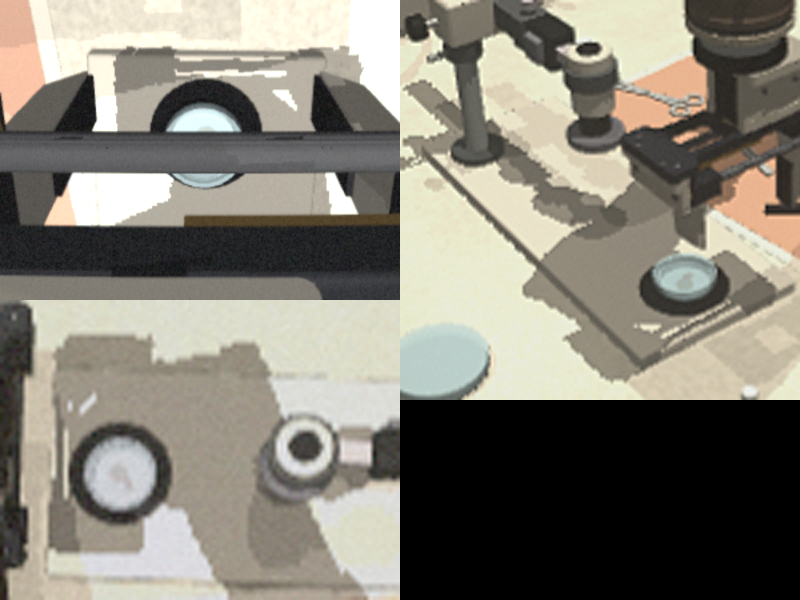

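The lid sits level on the dish: wrist crop at (204,145), scene crop at (683,275), top crop at (120,473). Now up and over to the boom.

Emit:
send_rows(motion=[0,0,-0.6,0,0,0,0,-1,0,0,0,0,-1,0,0,0,0,-1,0,0,-0.5,0,-1,0,0,-1,0,-1,0,0,-1,0,-1,0,0,-1,0,-1,0,0,-1,0,-1,0,0,-1,0,-0.6,0,0,-1,0,0,0,0,-1,0,0,0,0,-1,0,0,0,0,-1,0,0,0,0,-1,0,0,0,0,-1,0,0,0,0,-1,0,0,0,0,-0.5,0,0,0,0,0,0,0,0,0,0,0,0,0,0])

```text
clock: 14.45
position: [0.5767, -0.0425, 0.3154]
tcp_rot: [[0.048, 0.999, 0.0], [0.999, -0.048, 0.001], [0.001, 0.0, -1.0]]
contact_force: [-0.2, 0.7, -1.0]
finger_gap: 1.001
grasp_force: 0.0
```

```bash
python3 - <<'E'
from h import *
s=get_state();print(s["clock"],s["position"],s["tcp_rot"].round(3).tolist(),s["qpos"].round(2))
c=camera_model("wrist");im,d=get_image("wrist");np.savez("w6.npz",im=im,d=d,R=c["R"],t=c["t"],p=s["position"],T=s["tcp_rot"])
cv2.imwrite("pics/w6.png",cv2.convertScaleAbs(cv2.resize(im[:,:,::-1],(800,600)),alpha=1.6))
K=c["camera_matrix"];v,u=np.mgrid[0:384,0:512]
q=cv2.undistortPoints(np.c_[u.ravel(),v.ravel()].astype(float).reshape(-1,1,2),K,c["D"]).reshape(-1,2)
z=d.ravel();X=(np.c_[q*z[:,None],z]-c["t"])@np.array(c["R"]);X=X.reshape(384,512,3)
np.save("X6.npy",X)
E
```

```text
14.45 [ 0.57666315 -0.04252485  0.31539418] [[0.048, 0.999, 0.0], [0.999, -0.048, 0.001], [0.001, 0.0, -1.0]] [-0.45  0.31  0.6   1.57 -0.18  1.31  0.12]
```

View pics/w6.png

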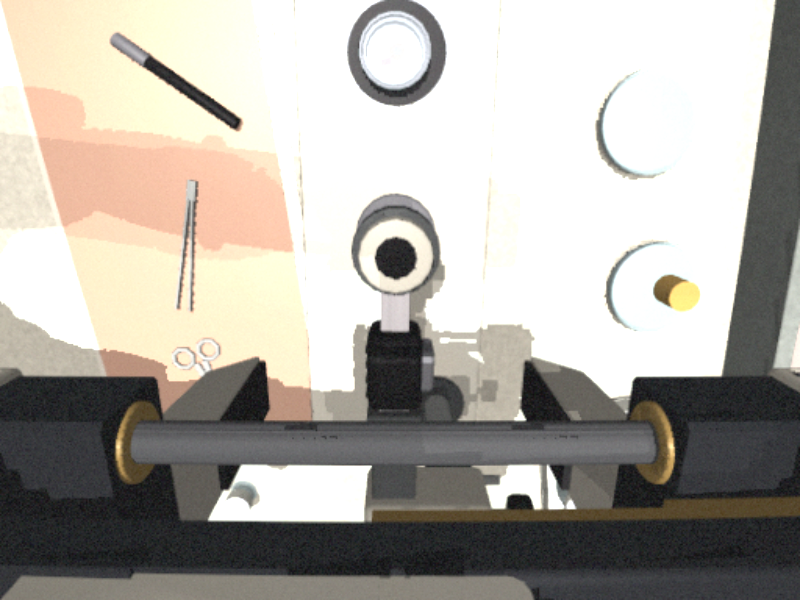

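The wrist view shows the lidded dish at (397,50). The camera is at (397,258), and the black grip spans columns 367–422 and rows 322–408. The grey button is on its right at (428,365).

```bash
python3 - <<'E'
from h import *
f=np.load("w6.npz");c=dict(camera_model("wrist"),R=f["R"],t=f["t"]);k=512/800;p,T=f["p"],f["T"]
g=f["im"].astype(float).mean(2)
X=np.load("X6.npy")
for v in(215,222,232,242,250):print(v,"z",X[v,228:284:4,2].round(3).tolist())
for v in(222,235,245):print(v,g[v,228:284].astype(int).tolist())
print("col",g[198:270,252].astype(int).tolist())
print("zc",X[198:270:3,252,2].round(3).tolist())
sel=np.zeros(g.shape,bool);sel[200:265,230:272]=1
m=sel&(abs(X[:,:,2]-.212)<.006)&(g<40)
P=X[m];print(len(P),np.percentile(P,[1,50,99],axis=0).round(4))
E
```

```text
215 z [0.015, 0.015, 0.195, 0.206, 0.207, 0.207, 0.207, 0.206, 0.208, 0.207, 0.202, 0.016, 0.015, 0.015]
222 z [0.015, 0.015, 0.209, 0.212, 0.213, 0.212, 0.212, 0.213, 0.212, 0.213, 0.211, 0.198, 0.196, 0.015]
232 z [0.014, 0.014, 0.209, 0.211, 0.211, 0.212, 0.212, 0.213, 0.212, 0.212, 0.209, 0.204, 0.204, 0.015]
242 z [0.015, 0.014, 0.208, 0.212, 0.213, 0.213, 0.212, 0.211, 0.212, 0.213, 0.21, 0.204, 0.203, 0.024]
250 z [0.016, 0.016, 0.209, 0.212, 0.211, 0.213, 0.212, 0.212, 0.212, 0.213, 0.21, 0.026, 0.025, 0.025]
222 [101, 104, 100, 102, 100, 93, 36, 12, 17, 11, 23, 16, 20, 16, 10, 18, 15, 11, 18, 17, 24, 22, 17, 19, 12, 19, 16, 12, 22, 12, 11, 19, 15, 15, 10, 20, 24, 12, 11, 16, 15, 12, 28, 37, 38, 37, 40, 42, 51, 90, 117, 118, 117, 115, 116, 116]
235 [99, 101, 98, 100, 99, 93, 57, 23, 16, 20, 20, 25, 18, 16, 26, 21, 29, 23, 20, 20, 22, 26, 25, 27, 17, 22, 28, 22, 16, 25, 23, 21, 25, 21, 11, 21, 26, 17, 24, 21, 16, 30, 57, 72, 73, 67, 72, 67, 62, 77, 117, 116, 116, 117, 114, 114]
245 [98, 100, 101, 99, 98, 96, 66, 32, 13, 24, 18, 17, 13, 12, 18, 22, 25, 21, 13, 22, 22, 18, 24, 29, 21, 18, 20, 23, 15, 22, 25, 24, 19, 22, 25, 16, 15, 11, 20, 21, 20, 34, 67, 69, 64, 67, 65, 65, 59, 38, 38, 38, 35, 41, 38, 36]
col [133, 130, 133, 132, 134, 134, 131, 131, 132, 131, 132, 132, 131, 115, 69, 13, 11, 20, 21, 17, 26, 24, 31, 25, 12, 17, 24, 11, 12, 18, 22, 24, 28, 36, 26, 28, 15, 17, 27, 25, 25, 28, 21, 25, 23, 21, 22, 21, 20, 20, 20, 13, 23, 22, 10, 22, 23, 19, 24, 23, 18, 21, 18, 22, 43, 36, 32, 16, 36, 44, 53, 35]
zc [0.197, 0.196, 0.197, 0.196, 0.198, 0.203, 0.207, 0.211, 0.212, 0.212, 0.213, 0.213, 0.212, 0.211, 0.212, 0.213, 0.211, 0.212, 0.211, 0.212, 0.213, 0.213, 0.203, 0.208]
1592 [[ 0.5585 -0.1146  0.2065]
 [ 0.5754 -0.0892  0.2116]
 [ 0.5919 -0.0679  0.2135]]
```

Emit:
send_rows(motion=[-0.8,0.02,0,0,0,-0.8,0.02,0,0,0,-0.8,0.02,0,0,0,0,0,0.6,0,0,0,0,1,0,0,0,0,1,0,0,0,0,0.8,0,0,0,0,0,0,0,0,0,0,0,0])

```text
clock: 15.25
position: [0.5756, -0.0889, 0.2467]
tcp_rot: [[0.045, 0.999, -0.002], [0.999, -0.045, 0.0], [0.0, -0.002, -1.0]]
contact_force: [-0.1, -0.4, 0.7]
finger_gap: 1.004
grasp_force: 0.0
```

Emit:
send_rows(motion=[-0.05,0,0.5,0,0,0,0,0.8,0,0,0,0,0.9,0,0,0,0,0.8,0,0,0,0,0.6,0,0,0,0,0.5,0,0,0,0,0,0,0,0,0,0,0,0])

```text
clock: 15.92
position: [0.5759, -0.0913, 0.1652]
tcp_rot: [[0.047, 0.999, 0.0], [0.999, -0.047, -0.0], [-0.0, 0.0, -1.0]]
contact_force: [0.3, 1.1, 0.2]
finger_gap: 0.999
grasp_force: 0.0
```

Emit:
send_rows(motion=[0,0,0,0,1,0,0,0,0,1,0,0,0,0,1,0,0,0,0,1,0,0,0,0,1,0,0,0,0,1,0,0,0,0,1,0,0,0,0,1,0,0,0,0,1,0,0,0,0,1,0,0,0,0,1,0,0,0,0,1])

```text
clock: 16.92
position: [0.5758, -0.0917, 0.1652]
tcp_rot: [[0.047, 0.999, 0.0], [0.999, -0.047, -0.0], [-0.0, 0.0, -1.0]]
contact_force: [0.2, -1.4, 1.1]
finger_gap: 0.4
grasp_force: 30.0
```

Gap 36.8 mm and 30 N, so the button is fully in. I'll push the boom gently in to its end stop for a zero reference.

Emit:
send_rows(motion=[-0.1,0,0,0,1,-0.1,0,0,0,1,0,0,0,0,1,0,0,0,0,1])

```text
clock: 17.25
position: [0.5755, -0.0958, 0.1652]
tcp_rot: [[0.047, 0.999, 0.0], [0.999, -0.047, -0.0], [-0.0, 0.0, -1.0]]
contact_force: [-0.9, -1.5, 3.0]
finger_gap: 0.398
grasp_force: 30.0
```

Emit:
send_rows(motion=[-0.1,0,0,0,1,0,0,0,0,1,0,0,0,0,1])

```text
clock: 17.5
position: [0.5755, -0.0958, 0.1652]
tcp_rot: [[0.046, 0.999, -0.0], [0.999, -0.046, 0.002], [0.002, -0.0, -1.0]]
contact_force: [-1.6, 5.3, 6.2]
finger_gap: 0.401
grasp_force: 30.0
```

Emit:
send_rows(motion=[-0.1,0,0,0,1,0,0,0,0,1,0,0,0,0,1])

```text
clock: 17.75
position: [0.5755, -0.0958, 0.1652]
tcp_rot: [[0.044, 0.999, -0.0], [0.999, -0.044, 0.004], [0.004, -0.001, -1.0]]
contact_force: [-2.6, 10.3, 7.7]
finger_gap: 0.398
grasp_force: 30.1
```

The stop was felt at TCP y = -0.0958 (force rising), so the boom was parked at its 5 mm tooth. Now I'll draw it out 150 mm from there.

Emit:
send_rows(motion=[0.2,0,0,0,1,0.3,0,0,0,1,0.5,0,0,0,1,0.5,0,0,0,1,0.5,0,0,0,1,0.5,0,0,0,1,0.5,0,0,0,1,0.5,0,0,0,1,0.5,0,0,0,1,0.5,0,0,0,1,0.5,0,0,0,1,0.5,0,0,0,1,0.5,0,0,0,1,0.5,0,0,0,1,0.4,0,0,0,1,0.3,0,0,0,1,0.2,0,0,0,1,0,0,0,0,1,0,0,0,0,1,0,0,0,0,1])

```text
clock: 19.42
position: [0.5839, 0.0494, 0.1652]
tcp_rot: [[0.046, 0.999, 0.003], [0.999, -0.046, -0.0], [-0.0, 0.003, -1.0]]
contact_force: [8.7, -0.8, -1.6]
finger_gap: 0.402
grasp_force: 30.0
```

Emit:
send_rows(motion=[0.15,0.06,0,0,1,0.08,0.04,0,0,1,0,0,0,0,1,0,0,0,0,1,0,0,0,0,1])

```text
clock: 19.83
position: [0.584, 0.054, 0.1651]
tcp_rot: [[0.046, 0.999, -0.001], [0.999, -0.046, 0.001], [0.001, -0.001, -1.0]]
contact_force: [-0.1, -1.9, 6.0]
finger_gap: 0.401
grasp_force: 30.0
```

```bash
python3 - <<'E'
from h import *
s=get_state();p=s["position"];print(s["clock"],p,s["contact_force"].round(1),s["finger_gap"],np.hypot(*(p[:2]-[.5755,-.0958])))
b,d=get_image("scene");np.savez("s7.npz",b=b,d=d)
a,_=get_image("top")
uv=proj("scene",[[.5755,-.1219,.19],[.583,.055,.19]]);print(uv,p)
u,v=uv.mean(0).astype(int)
o=cv2.resize(b[v-70:v+80,u-80:u+120,::-1],(800,600),interpolation=cv2.INTER_CUBIC)
cv2.imwrite("pics/s7.png",cv2.convertScaleAbs(o,alpha=1.7));print("crop origin",u-80,v-70,"x4")
E
```

```text
19.8333 [0.58403132 0.05401398 0.1651311 ] [-0.1 -1.9  6. ] 0.40070689016757466 0.15005669583924086
[[189.65800527 152.16061238]
 [226.00425706 177.39191557]] [0.58403132 0.05401398 0.1651311 ]
crop origin 127 94 x4
```

View pics/s7.png

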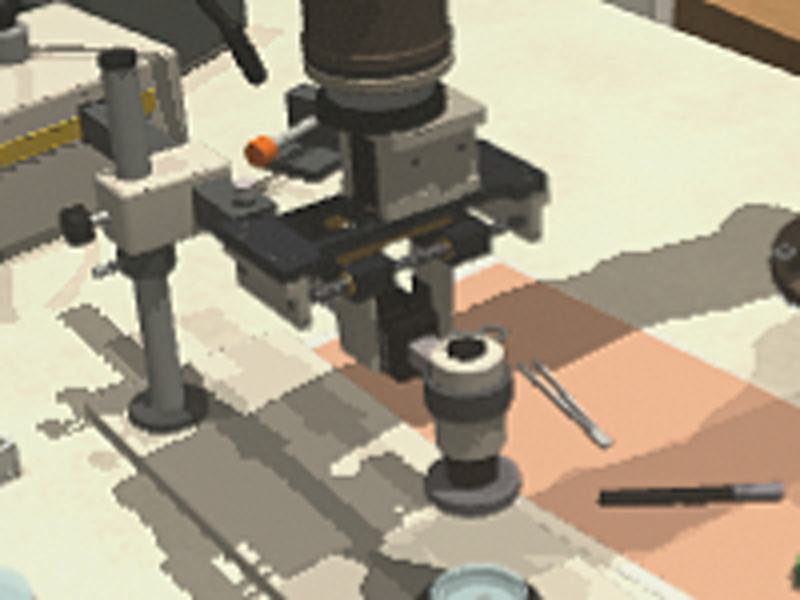

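The scene crop shows the camera's ring light at (472,492) and the dish at (480,590), with the bar hidden by the gripper. I'll check numerically that the lens is above the dish.

```bash
python3 - <<'E'
from h import *
print(ray("scene",[[127+472/4,94+490/4]],.112),ray("scene",[[127+480/4,94+592/4]],.031),proj("scene",[[.586,.127,.112],[.586,.127,.03]]))
im,d=get_image("wrist");c=camera_model("wrist")
v,u=np.mgrid[0:384,0:512];q=cv2.undistortPoints(np.c_[u.ravel(),v.ravel()].astype(float).reshape(-1,1,2),c["camera_matrix"],c["D"]).reshape(-1,2)
z=d.ravel();X=(np.c_[q*z[:,None],z]-c["t"])@np.array(c["R"])
m=(abs(X[:,2]-.214)<.005)&(X[:,1]>.09)&(X[:,1]<.18)&(z>0);print(m.sum(),np.percentile(X[m],[2,50,98],axis=0).round(4))
X6=np.load("X6.npy").reshape(-1,3);m=(abs(X6[:,2]-.214)<.005)&(X6[:,1]>-.06)&(X6[:,1]<.04);print(m.sum(),np.percentile(X6[m],[2,50,98],axis=0).round(4))
s=get_state();print(s["clock"],s["position"],s["finger_gap"],s["qvel"].round(3))
E
```

```text
[[0.58585666 0.12924719 0.112     ]] [[0.58340682 0.12966523 0.031     ]] [[244.3834241  216.12675339]
 [245.57169625 242.23871307]]
10034 [[0.5686 0.1088 0.2104]
 [0.5878 0.1286 0.2125]
 [0.6068 0.1468 0.2172]]
1790 [[ 0.5603 -0.0361  0.2101]
 [ 0.5795 -0.0161  0.2124]
 [ 0.5986  0.0023  0.2171]]
19.9833 [0.58404367 0.05399331 0.1651398 ] 0.3983381557693801 [-0.     0.002 -0.001 -0.    -0.002  0.001  0.   ]
```

```bash
python3 -c "
from rig import *
print(close_job())"
```

```text
the job is handed in; nothing more can be done
None
```

The lid is fully down on the dish and let go. The boom is drawn out to its 150 mm mark, measured from arm travel off the end stop because the gripper hid the scale. I'm holding it steady there with the button squeezed in, and the job is handed in, with no verdict returned.

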